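Clear the vial heater's lid and hold it open

TASK

Two small cartons have been left on the closed lid of the vial heater: put them, one after the other, squarely on top of the single carton that stands on the bench, so that the three make one neat column where that carton stands. Only when the lid is clear, lift it by its bar handle and hold it open at 60 degrees so that the vials can be reached; it falls shut if let go, so finish while still holding it there by the handle. Leave everything else on the bench where it is.

Things in the scene. Friction and masses are not known exactly. Their poses are not given: they have to be found in the camera images.
- heater: vial heater, a white box-shaped instrument with a grey lid, fixed to the bench: 200 (its x, depth) x 250 (its y, width) mm. The origin is the centre of its underside on the bench, z up; its front, with the display and the lid handle, faces its -x. Closed, the lid's flat top is 126 mm above the bench. It may stand left or right of the single carton, turned by up to 0.3 rad
- heater_lid (a joint): opening angle of the lid in rad: 0 closed (as at the start), 1.4 at the stop; 1.047 is 60 degrees. The lid (0.5 to 0.8 kg with its handle) turns freely and falls shut from any angle
- lid_hinge (a point): middle of the lid's hinge axis, at the heater's rear top edge: 100 mm along x and 110 mm up in the heater's frame. The axis is the heater's y; opening lifts the front edge up and back
- lid_handle: steel bar handle on the lid's front edge. The origin is the middle of a straight round bar, 13 mm thick, 112 mm long along its y, carried by an arm at each end 45 mm in front of the lid (room for a finger between, nothing under it). Closed: x -145, z 118 mm in the heater's frame; 245 mm from the hinge axis, 8 mm above its level. It turns with the lid: x to the hinge, z normal to the lid
- carton_base: flat white closed cardboard carton, 50 (its x) x 70 (its y) x 26 high mm, 60 to 130 g; the origin is the centre of its underside, z up. This one stands alone on the bench, loose, and is the foot of the column
- carton_a: flat white closed cardboard carton, 50 (its x) x 70 (its y) x 26 high mm, 60 to 130 g; the origin is the centre of its underside, z up. One of the two left lying on the heater's lid
- carton_b: flat white closed cardboard carton, 50 (its x) x 70 (its y) x 26 high mm, 60 to 130 g; the origin is the centre of its underside, z up. The other of the two left lying on the heater's lid
- blue_cap: ribbed screw cap, 52 mm across, 26 high, in front of the single carton; leave it; the origin is the centre of its underside, z up
- bench_timer: bench timer, 58 x 62 x 19 mm, behind the single carton; leave it; the origin is the centre of its underside, z up
- syringe_box: long dark carton, 42 (its x) x 262 (its y) x 36 high mm, lying along the bench's left edge; leave it; the origin is the centre of its underside, z up
- pen: ballpoint pen, 148 mm long, lying near the front edge; leave it; the origin is the centre of its underside, z up
Things that resemble listed ones, but are neither listed nor needed, are in the scene too. Leave any red or turquoise look-alike of the carton_b alone.

How it is judged:
By the outcome, as a careful person would: the job done as asked, in the order asked, and still so for the second after the job is handed in, while the arm keeps its last pose, push and grip.
It also fails if it takes over 67 s, if anything falls off the work surface, if the arm or the gripper's body presses on something with over 40 N, if the wrist force passes 120 N, or if a joint passes its speed limit or range.

ROBOT

A 7-joint arm with a two-finger parallel gripper is mounted at the origin on a cart in front of the work surface, level with it; the furniture and walls round the work are solid. World frame = base frame: x ahead of the robot, y to its left, z up, the work surface at z = 0. Lengths are in m, angles in rad, forces in N, time in s.
With the tool pointing down it reaches from about 0.4 to 0.85 m from the base axis. Payload 10.4 kg.
Tool frame: the origin (TCP) lies between the finger pads; the fingertips stand manip.finger_overhang ahead of it and the grasp point (between the pads) lies 11 mm behind it (manip.finger_overhang is the distance from the TCP to the fingertips, in m); x points along the fingers, z is the direction in which the jaws open and shut, and the axes are right-handed (so a half turn about x gives the same grasp; the last joint's range is limited). The gripper opens to 85 mm and grips with 20 to 120 N. Pads are 22 mm wide; open, the fingers measure 114 mm over their backs; the gripper's body (76 mm by 85 mm) begins 54 mm behind the grasp point. The pads swing forward as they close: fully open they stand 13 mm farther back than shut.
Start: joints at [1.116, 0.332, -0.065, 1.46, 0.022, 1.35, -0.088], TCP at [0.262, -0.568, 0.239] pointing down, gripper open.
Joint ranges: [-2.6, 2.6], [-0.5, 2.12], [-1.47, 1.34], [0.16, 2.42], [-1.27, 4.41], [0.06, 2.06], [-2.6, 2.6]. Speed limits (rad/s): [2.22, 2.22, 2.79, 2.79, 3.14, 3.14, 3.14].

INTERFACE

Orientations are given as a unit quaternion [x, y, z, w].
In Python, from workcell import get_obs, camera, workorder, manip gives the robot as it stands. The module is installed in compiled form; this text tells all that it offers.
- The arm moves only by the tool play_rows, never from a script. Its argument "increments" is text: rows parted by semicolons, each of 4 numbers parted by spaces: the shift along the tool's x, y, z in m, then the turn about the tool's x in rad. A call has 1 to 20 rows; each row shifts and turns the pose as measured when the row begins, along the tool's axes as they then stand; what a row does not reach is not made up. A row lasts 1/10 s, in which the tool goes at most 50 mm and 8.59 degrees, less where a joint would pass 70% of its speed; a pose out of reach is approached as far as the arm can. A call is refused whole if a number of a shift passes 0.05 or a number of a turn 0.15, either way. A call with a gripper value outside its range is refused whole. "hand" is the gripper command: -1 is fully open, 1 is shut, values between are in proportion, set as the call begins (left out, the last holds). The fingers move at their own pace and stop on an object; "squeeze" is the grip in N (left out, the last holds). Time passes only in rows, so rows that do not move let the fingers close. It gives the time, the measured TCP pose, the force and the opening at its end, in the units of the state.
- get_obs(): the state, without advancing time (a new reading comes with each control period).
- camera(name): name is "side" or "top" or "wrist"; returns a dict with "img" (384x512x3 uint8, blue, green, red), "fov_y" (degrees; the focal length in pixels is half the picture's height over the tangent of half this angle, whatever the lens; pixels are square), "cx", "cy" (the principal point, pixels), "R" (3x3) and "t" (3): a world point X has camera coordinates R X + t; the wrist camera has in their place "tool_from_camera" (4x4, takes a point from camera to tool coordinates, whose origin is the TCP and whose axes are the tool frame's). Camera axes: x right, y down, z forward; pixel columns grow to the right and rows downward; lengths in m; the calibration is good to about 2 mm. A picture is of the moment at which its call begins: read the wrist's pose just before it. There is no depth.
- workorder.hand_in(): hands the job in, once; it reports no verdict.
The state is a dict: "clock": time; "joint_pos": joint angles; "joint_velocities": joint speeds; "tau": joint torques, N m; "position": TCP position; "ee_rot": TCP orientation; "ft_force": force on the tool from outside, world axes, zero at the start; "torque": the same for the moment, N m; "grip_width": opening from 0.0 (shut) to 1.0 (fully open).
Only numpy, scipy, OpenCV 4.12 (cv2) and the standard library are available. Lean on these libraries where they do the work, as an engineer would, in place of code of your own. Each camera call takes 0.05 s, during which the arm holds its last target.

## Working session

There is one attempt and no reset: what is moved stays moved. The work goes in short steps, Python scripts to look and compute and a tool call to move; the robot and the scene stay as the last step left them, time stands still between calls to the robot, and variables do not carry over. Pictures are saved under pics/ and viewed, and the job is handed in when it is done.

Besides the shell and the picture viewer there is one more tool, called after "Emit:" in YAML: its name, and indented under it one key for each argument. play_rows: Moves the arm, as the interface text tells. Its arguments: {"type":"object","properties":{"increments":{"type":"string"},"hand":{"type":"number"},"squeeze":{"type":"number"}},"required":["increments"]}

```bash
mkdir -p pics; cat > h.py <<'E'
import numpy as np, cv2
from scipy.spatial.transform import Rotation as Ro
from workcell import get_obs, camera, workorder, manip
def K(c):
    f=c["img"].shape[0]/2/np.tan(np.radians(c["fov_y"]/2)); return f
def ray(c,u,v,RT=None):
    f=K(c); d=np.array([(u-c["cx"])/f,(v-c["cy"])/f,1.0])
    if "R" in c:
        R=np.array(c["R"]);t=np.array(c["t"]); return -R.T@t, R.T@d
    o=RT; T=np.array(c["tool_from_camera"]); Rt=Ro.from_quat(o["ee_rot"]).as_matrix()
    return np.array(o["position"])+Rt@T[:3,3], Rt@T[:3,:3]@d
def onz(c,u,v,z,RT=None):
    p,d=ray(c,u,v,RT); return p+d*(z-p[2])/d[2]
def proj(c,X,o=None):
    if "R" in c: q=np.array(c["R"])@X+np.array(c["t"])
    else:
        T=np.array(c["tool_from_camera"]); Rt=Ro.from_quat(o["ee_rot"]).as_matrix()
        q=T[:3,:3].T@(Rt.T@(np.array(X)-o["position"])-T[:3,3])
    f=K(c); return np.array([f*q[0]/q[2]+c["cx"],f*q[1]/q[2]+c["cy"]])
E
python3 - <<'E'
from h import *
print(manip.finger_overhang); o=get_obs(); print(o)
import pickle
for n in ["side","top","wrist"]:
    c=camera(n); pickle.dump((c,o),open(n+"0.pkl","wb")); cv2.imwrite(f"pics/{n}0.png",c["img"]); print(n,c["fov_y"],c["cx"],c["cy"],c.get("R"),c.get("t"),c.get("tool_from_camera"))
E
```

```text
0.008
{'clock': 0.0, 'joint_pos': array([ 1.11638636,  0.33287977, -0.06467658,  1.46093214,  0.02161193,
        1.34987599, -0.08847349]), 'joint_velocities': array([-0.00054342, -0.00134457, -0.00039951, -0.0009654 , -0.00017742,
       -0.00053541,  0.00083456]), 'tau': array([-1.80483057e-04, -6.25446224e+01,  4.87454468e-02, -3.91600406e+01,
        1.61217770e-02,  1.00009743e-02,  1.08142709e-05]), 'position': array([ 0.26140497, -0.56732068,  0.23851531]), 'ee_rot': array([ 0.38150904,  0.59594413, -0.38102565,  0.59508058]), 'ft_force': array([-0.29604821,  0.08702292,  0.20020512]), 'torque': array([-0.0192065 ,  0.0622268 ,  0.05557233]), 'grip_width': 1.0022454114705348}
side 43.43415596994329 254.06155972510334 198.10011158838486 [[-0.88490243 -0.46569481 -0.00872022]
 [-0.30157226  0.58710766 -0.75123815]
 [ 0.35496742 -0.66214269 -0.65997363]] [0.50032105 0.20706759 1.30342985] None
top 46.89686675364717 252.33013376791644 182.00171267869462 [[ 0.01342022 -0.9994624  -0.02991332]
 [-0.99914966 -0.01223762 -0.03937251]
 [ 0.03898527  0.03041627 -0.99877675]] [0.07396828 0.53284067 1.34104792] None
wrist 65.60967802893548 251.89351372420535 184.8739601894199 None None [[ 5.19429022e-04 -2.77630038e-01  9.60687926e-01 -1.34052545e-01]
 [-1.15787546e-03 -9.60687579e-01 -2.77629312e-01  7.02207038e-02]
 [ 9.99999195e-01 -9.68148248e-04 -8.20470017e-04 -2.60064547e-04]
 [ 0.00000000e+00  0.00000000e+00  0.00000000e+00  1.00000000e+00]]
```

View pics/top0.png

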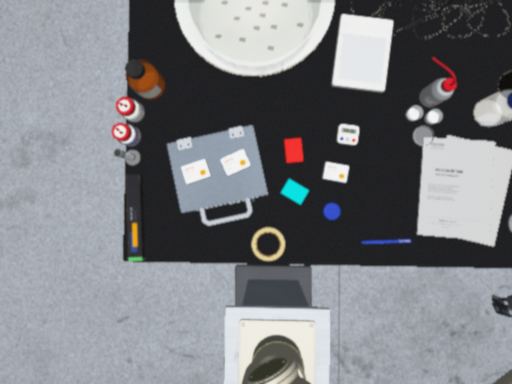

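View pics/side0.png

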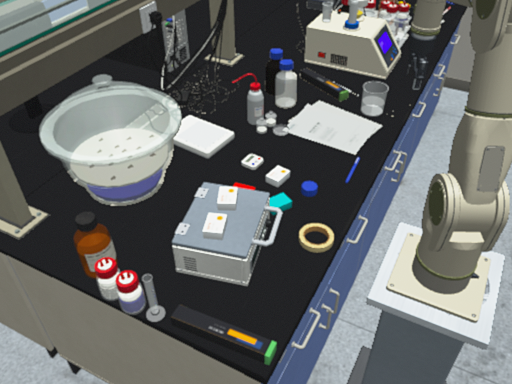

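The top view shows these items:
- **Heater:** around (217,168), with its handle bar at about (226,213).
- **Lid cartons:** white, at (195,172) and (235,162).
- **Single white carton:** (336,172), between the blue cap (332,211) and the timer (348,134).
- **Look-alikes to leave:** red (293,150) and turquoise (294,191).

Next I'll measure these positions.

```bash
python3 - <<'E'
from h import *
import pickle
c,o=pickle.load(open("top0.pkl","rb")); im=c["img"]
cv2.imwrite("pics/topcrop.png",cv2.resize(im[110:240,150:380],None,fx=3.4,fy=3.4,interpolation=cv2.INTER_CUBIC))
def rect(mask,z,name,box):
    m=np.zeros_like(mask); x0,y0,x1,y1=box; m[y0:y1,x0:x1]=mask[y0:y1,x0:x1]
    cs,_=cv2.findContours(m,cv2.RETR_EXTERNAL,cv2.CHAIN_APPROX_NONE)
    k=max(cs,key=cv2.contourArea); P=np.array([onz(c,u,v,z)[:2] for u,v in k[:,0]]).astype(np.float32)
    r=cv2.minAreaRect(P*1000); M=cv2.moments(m,True); cen=onz(c,M['m10']/M['m00'],M['m01']/M['m00'],z)
    print(name,r,cen, cv2.minAreaRect(k))
white=((im.min(2)>190)).astype(np.uint8)
rect(white,.026,"base",(315,155,360,190))
rect(white,.152,"L",(176,153,214,190)); rect(white,.152,"R",(217,145,255,180))
s=im.astype(int)
lid=((im.max(2)>70)).astype(np.uint8)
rect(lid,.126,"lid",(165,120,270,230))
E
```

```text
base ((565.4259643554688, -169.83995056152344), (69.7978286743164, 50.64726638793945), 80.53691101074219) [ 0.5660876  -0.16879471  0.026     ] ((335.6124267578125, 171.69631958007812), (23.34516143798828, 16.79924774169922), 10.007979393005371)
L ((555.1611328125, 234.47265625), (51.62107849121094, 70.66411590576172), 19.422088623046875) [0.55506321 0.23546069 0.152     ] ((195.1000213623047, 170.8000030517578), (18.65743637084961, 25.61444854736328), 71.56504821777344)
R ((581.6400756835938, 124.99173736572266), (52.06016540527344, 71.9627914428711), 24.6794490814209) [0.58169399 0.12614724 0.152     ] ((234.96908569335938, 161.680419921875), (18.885438919067383, 26.195932388305664), 66.03751373291016)
lid ((541.3917236328125, 172.68333435058594), (261.48626708984375, 253.8282928466797), 12.978815078735352) [0.55368716 0.17454819 0.126     ] ((218.49493408203125, 176.81019592285156), (92.92308807373047, 90.4716567993164), 77.69197845458984)
```

View pics/topcrop.png

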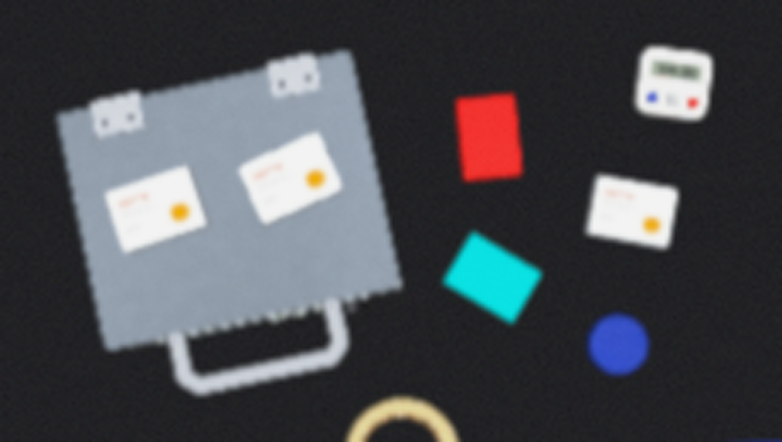

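View pics/wrist0.png

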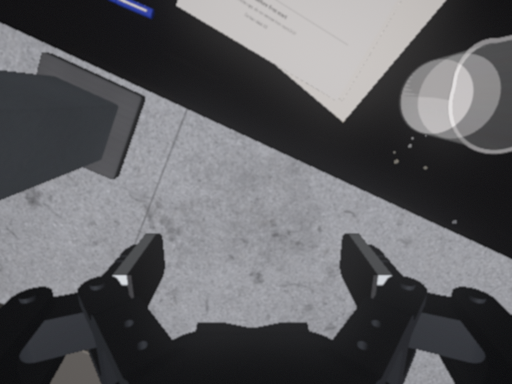

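```bash
cat >> h.py <<'E'
def rem(p,yawdeg):
    """remaining shift in tool axes and turn about tool x so tool z has world yaw (mod 180)"""
    o=get_obs(); R=Ro.from_quat(o["ee_rot"]).as_matrix()
    zy=np.degrees(np.arctan2(R[1,2],R[0,2])); d=(yawdeg-zy+90)%180-90
    print("t %.2f pos %s x-axis %s zyaw %.2f j %s"%(o["clock"],np.round(o["position"],4),np.round(R[:,0],3),zy,np.round(o["joint_pos"],2)),"F",np.round(o["ft_force"],1),"w %.3f"%o["grip_width"])
    # tool x is down: turn about tool x by a => world yaw changes by -a
    a=-np.radians(d); 
    D=np.array(p)-o["position"]
    print("turn about x %.3f rad (yaw by %.2f deg); shift now-axes %s; shift after turn %s"%(a,d,np.round(R.T@D,4),np.round((R@Ro.from_rotvec([a,0,0]).as_matrix()).T@D,4)))
E
python3 - <<'E'
from h import *
rem([.565,-.17,.16],-9.5)
import pickle
c,o=pickle.load(open("top0.pkl","rb"))
for n,p,z in [("cap",(332,211),.026),("timer",(348,134),.019),("bar l",(206,222),.118),("bar r",(247,214),.118)]: print(n,onz(c,*p,z))
E
```

```text
t 0.15 pos [ 0.2614 -0.5674  0.2387] x-axis [-0.     0.001 -1.   ] zyaw -65.26 j [ 1.12  0.33 -0.06  1.46  0.02  1.35 -0.09] F [-0.2 -0.4  0.2] w 1.000
turn about x -0.973 rad (yaw by 55.76 deg); shift now-axes [ 0.0789  0.442  -0.2338]; shift after turn [0.0789 0.442  0.2339]
cap [ 0.44717981 -0.15984522  0.026     ]
timer [ 0.68077075 -0.20767969  0.019     ]
bar l [0.41346904 0.20646606 0.118     ]
bar r [0.43759482 0.09132777 0.118     ]
```

Emit:
play_rows:
  increments: "0 0.05 0 -0.139;0 0.05 0 -0.139;0 0.05 0 -0.139;0 0.05 0 -0.139;0 0.05 0 -0.139;0 0.05 0 -0.139;0 0.05 0 -0.139;0 0.03 0.03 0;0 0 0 0;0 0 0 0"
  hand: -1
  squeeze: 40

```text
clock: 1.15
position: [0.5171, -0.2825, 0.2342]
ee_rot: [0.047, 0.708, -0.044, 0.703]
ft_force: [-0.3, -0.7, 0.1]
grip_width: 1.001
```

```bash
python3 - <<'E'
from h import *
rem([.565,-.17,.16],-9.5)
E
```

```text
t 1.15 pos [ 0.5171 -0.2825  0.2342] x-axis [-0.006  0.004 -1.   ] zyaw -7.35 j [ 0.75  0.29 -0.4   1.54  0.11  1.34  0.21] F [-0.3 -0.7  0.1] w 1.001
turn about x 0.038 rad (yaw by -2.15 deg); shift now-axes [0.0744 0.1175 0.0336]; shift after turn [0.0744 0.1187 0.0291]
```

Emit:
play_rows:
  increments: "0.02 0.03 0.008 0.038;0.02 0.03 0.007 0;0.02 0.03 0.007 0;0.014 0.028 0.007 0;0 0 0 0;0 0 0 0;0 0 0 0"

```text
clock: 1.85
position: [0.5624, -0.1756, 0.1568]
ee_rot: [0.064, 0.707, -0.064, 0.701]
ft_force: [-0.2, -0.1, -0.4]
grip_width: 0.997
```

```bash
cat >> h.py <<'E'
def snap(name):
    import pickle
    o=get_obs(); c=camera("wrist"); cv2.imwrite(f"pics/{name}.png",c["img"]); pickle.dump((c,o),open(name+".pkl","wb")); return c,o
def wrect(c,o,z,mask,seed=None):
    cs,_=cv2.findContours(mask,cv2.RETR_EXTERNAL,cv2.CHAIN_APPROX_NONE)
    for k in cs:
        if cv2.contourArea(k)<1500: continue
        P=np.array([onz(c,u,v,z,o)[:2] for u,v in k[:,0]],np.float32)*1000
        r=cv2.minAreaRect(P); (w,h),a=r[1],r[2]
        yaw=a if w<h else a-90
        yaw=(yaw+90)%180-90
        print("px",np.round(cv2.minAreaRect(k)[0]),"c",np.round(r[0],1),"size",np.round(r[1],1),"xyaw %.1f"%yaw)
E
python3 - <<'E'
from h import *
rem([.565,-.17,.16],-9.5)
c,o=snap("w1"); im=c["img"]
wrect(c,o,.026,(im.min(2)>170).astype(np.uint8))
E
```

```text
t 1.85 pos [ 0.5624 -0.1756  0.1568] x-axis [-0.008  0.001 -1.   ] zyaw -10.43 j [ 0.59  0.35 -0.45  1.64  0.16  1.2  -0.08] F [-0.2 -0.1 -0.4] w 0.997
turn about x -0.016 rad (yaw by 0.93 deg); shift now-axes [-0.0032  0.0059  0.0015]; shift after turn [-0.0032  0.0059  0.0016]
px [380. 186.] c [ 675.5 -204.2] size [60.  56.8] xyaw -7.0
px [255. 172.] c [ 564.8 -170.4] size [70.7 50.6] xyaw -10.1
```

View pics/w1.png

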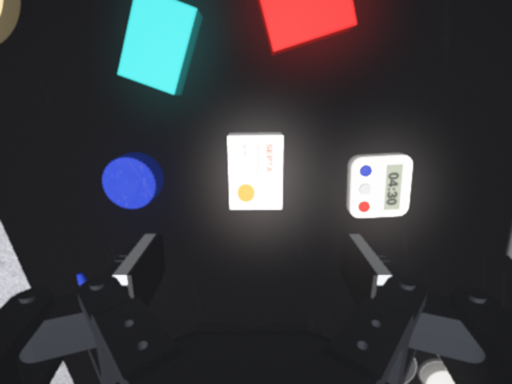

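The wrist view shows the single white carton at (255,172), with the cap at (132,181) and the timer at (380,186). It measures (0.5648, -0.1704) m at yaw -10.1°, which agrees with the top view. Next is the right-hand lid carton.

```bash
python3 - <<'E'
from h import *
rem([.58,.125,.29],24.7)
E
```

```text
t 1.90 pos [ 0.5624 -0.1762  0.157 ] x-axis [-0.008  0.    -1.   ] zyaw -10.48 j [ 0.59  0.35 -0.45  1.64  0.16  1.2  -0.08] F [-0.5 -0.1  1.4] w 1.000
turn about x -0.614 rad (yaw by 35.18 deg); shift now-axes [-0.133   0.2993 -0.0385]; shift after turn [-0.133   0.2668  0.141 ]
```

Emit:
play_rows:
  increments: "-0.045 0 0 -0.123;-0.045 0 0 -0.123;-0.043 0 0 -0.123;0 0 0 -0.123;0 0 0 -0.123;0 0.04 0.021 0;0 0.04 0.021 0;0 0.04 0.021 0;0 0.04 0.021 0;0 0.04 0.021 0;0 0.04 0.021 0;0 0.027 0.015 0;0 0 0 0;0 0 0 0"

```text
clock: 3.3
position: [0.5769, 0.113, 0.3019]
ee_rot: [-0.152, 0.691, 0.145, 0.692]
ft_force: [-0.2, -1.5, 0.3]
grip_width: 1.005
```

```bash
python3 - <<'E'
from h import *
rem([.58,.125,.29],24.7)
c,o=snap("w2"); im=c["img"]
wrect(c,o,.152,(im.min(2)>200).astype(np.uint8))
E
```

```text
t 3.30 pos [0.5769 0.113  0.3019] x-axis [ 0.004 -0.008 -1.   ] zyaw 24.25 j [ 0.28  0.3  -0.7   1.44  0.2   1.48  0.01] F [-0.2 -1.5  0.3] w 1.005
turn about x -0.008 rad (yaw by 0.45 deg); shift now-axes [0.0118 0.0098 0.0077]; shift after turn [0.0118 0.0098 0.0078]
px [260. 162.] c [580.2 124.3] size [50.4 70.3] xyaw 25.0
px [286.  40.] c [554.6 231.9] size [50.3 67.1] xyaw 19.4
px [141.  75.] c [451.5 151.7] size [ 42. 129.] xyaw 13.0
```

View pics/w2.png

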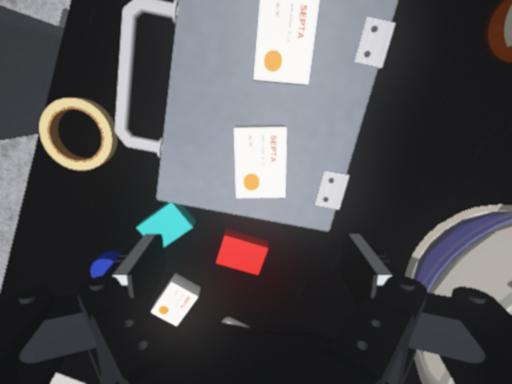

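The wrist view shows the two white lid cartons at (260,162) and (286,40). Both have the SEPTA label and an orange dot, matching the base. The red (242,252) and turquoise (165,225) look-alikes lie on the bench. I'll grasp the nearer one at (0.5802, 0.1243), yaw 25°.

```bash
python3 - <<'E'
from h import *
rem([.5802,.1243,.19],25)
c,o=snap("w2"); im=c["img"]
cv2.imwrite("pics/w2c.png",cv2.resize(im[0:260,150:400],None,fx=2.2,fy=2.2))
E
```

```text
t 3.35 pos [0.5769 0.113  0.3019] x-axis [ 0.004 -0.008 -1.   ] zyaw 24.24 j [ 0.28  0.3  -0.7   1.44  0.2   1.48  0.01] F [0.4 0.  0.1] w 1.000
turn about x -0.013 rad (yaw by 0.76 deg); shift now-axes [0.1118 0.01   0.0076]; shift after turn [0.1118 0.0099 0.0077]
```

View pics/w2c.png

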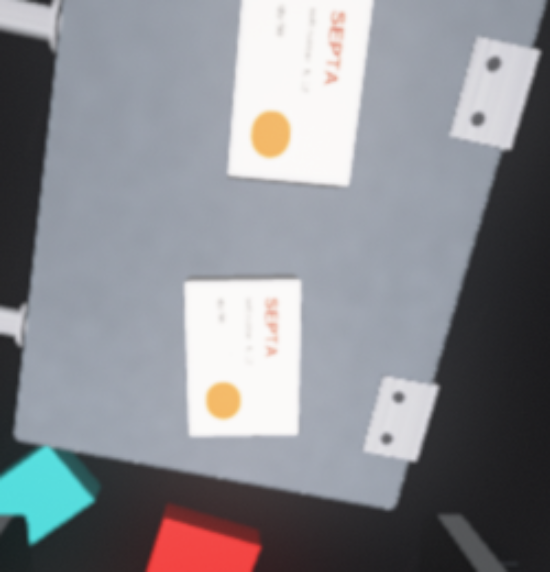

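The crop confirms it: the white SEPTA carton is alone on the lid, with the hinge plate close to the rear finger. I'll open to about 70 mm only.

Emit:
play_rows:
  increments: "0.03 0.005 0.004 -0.013;0.03 0.005 0.0035 0;0.03 0 0 0;0.02 0 0 0;0 0 0 0;0 0 0 0;0 0 0 0"
  hand: -0.65

```text
clock: 4.1
position: [0.5839, 0.1107, 0.1915]
ee_rot: [-0.151, 0.689, 0.141, 0.694]
ft_force: [1.0, 0.0, -0.3]
grip_width: 0.823
```

```bash
python3 - <<'E'
from h import *
rem([.5802,.1243,.137],25)
c,o=snap("w3"); im=c["img"]
wrect(c,o,.152,(im.min(2)>200).astype(np.uint8))
E
```

```text
t 4.10 pos [0.5839 0.1107 0.1915] x-axis [ 0.009 -0.012 -1.   ] zyaw 23.89 j [ 0.28  0.37 -0.68  1.59  0.26  1.27 -0.03] F [ 1.   0.  -0.3] w 0.823
turn about x -0.019 rad (yaw by 1.11 deg); shift now-axes [0.0543 0.0148 0.0019]; shift after turn [0.0543 0.0147 0.0022]
px [255. 191.] c [580.2 124.5] size [48.6 68.4] xyaw 24.9
px [293.  29.] c [560.4 215.3] size [48.6 30.7] xyaw -70.5
```

View pics/w3.png

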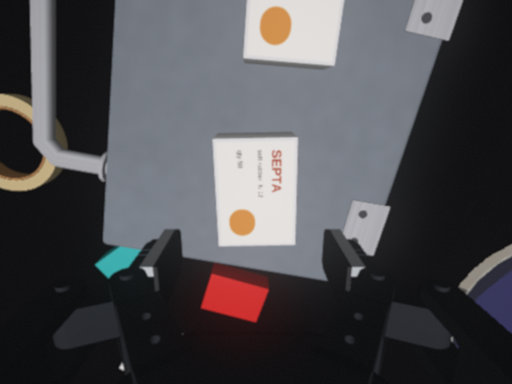

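Emit:
play_rows:
  increments: "0 0.008 0.002 -0.019;0 0.008 0 0;0 0 0 0;0 0 0 0"

```text
clock: 4.55
position: [0.58, 0.1285, 0.1946]
ee_rot: [-0.159, 0.686, 0.149, 0.694]
ft_force: [0.3, 0.3, 0.7]
grip_width: 0.825
```

```bash
python3 - <<'E'
from h import *
rem([.5802,.1243,.137],25)
E
```

```text
t 4.55 pos [0.58   0.1285 0.1946] x-axis [ 0.014 -0.011 -1.   ] zyaw 25.12 j [ 0.25  0.36 -0.69  1.59  0.26  1.27 -0.04] F [0.3 0.3 0.7] w 0.825
turn about x 0.002 rad (yaw by -0.12 deg); shift now-axes [ 0.0576 -0.003  -0.0021]; shift after turn [ 0.0576 -0.003  -0.0021]
```

Emit:
play_rows:
  increments: "0.015 -0.001 -0.001 0;0.015 -0.001 -0.001 0;0.013 0 0 0;0.008 0 0 0;0.002 0 0 0;0 0 0 0"

```text
clock: 5.15
position: [0.5787, 0.1241, 0.1349]
ee_rot: [-0.159, 0.687, 0.149, 0.693]
ft_force: [-0.4, 0.4, 0.1]
grip_width: 0.824
```

```bash
python3 - <<'E'
from h import *
rem([.5802,.1243,.137],25)
E
```

```text
t 5.15 pos [0.5787 0.1241 0.1349] x-axis [ 0.011 -0.012 -1.   ] zyaw 25.10 j [ 0.25  0.42 -0.68  1.66  0.3   1.16 -0.07] F [-0.4  0.4  0.1] w 0.824
turn about x 0.002 rad (yaw by -0.10 deg); shift now-axes [-0.0021 -0.0005  0.0014]; shift after turn [-0.0021 -0.0005  0.0014]
```

Emit:
play_rows:
  increments: "-0.002 0 0.001 0;0 0 0 0;0 0 0 0;0 0 0 0;0 0 0 0;0 0 0 0;0 0 0 0"
  hand: 1
  squeeze: 35

```text
clock: 5.85
position: [0.5806, 0.125, 0.1387]
ee_rot: [-0.159, 0.686, 0.149, 0.694]
ft_force: [-0.8, 0.5, -0.4]
grip_width: 0.577
```

```bash
python3 - <<'E'
from h import *
rem([.5802,.1243,.24],25)
E
```

```text
t 5.85 pos [0.5806 0.125  0.1387] x-axis [ 0.014 -0.012 -1.   ] zyaw 25.09 j [ 0.25  0.41 -0.68  1.65  0.29  1.17 -0.07] F [-0.8  0.5 -0.4] w 0.577
turn about x 0.002 rad (yaw by -0.09 deg); shift now-axes [-1.013e-01 -2.100e-03  1.000e-04]; shift after turn [-1.013e-01 -2.100e-03  1.000e-04]
```

Emit:
play_rows:
  increments: "-0.02 0 0 0;-0.03 0 0 0;-0.03 0 0 0;-0.02 0 0 0;0 0 0 0.1;0 0 0 0.12;0 0 0 0.12;0 0 0 0.12;0 0 0 0.1;0 0 0 0.054;0 0 0 0;0 0 0 0"

```text
clock: 7.05
position: [0.5783, 0.1263, 0.2425]
ee_rot: [0.066, 0.699, -0.074, 0.708]
ft_force: [0.3, 1.3, -0.3]
grip_width: 0.578
```

```bash
python3 - <<'E'
from h import *
rem([.5648,-.1704,.2],-10.1)
E
```

```text
t 7.05 pos [0.5783 0.1263 0.2425] x-axis [ 0.013 -0.012 -1.   ] zyaw -11.36 j [ 0.2   0.31 -0.61  1.53  0.2   1.35 -0.63] F [ 0.3  1.3 -0.3] w 0.578
turn about x -0.022 rad (yaw by 1.26 deg); shift now-axes [ 0.0458 -0.2931  0.0446]; shift after turn [ 0.0458 -0.294   0.0381]
```

Emit:
play_rows:
  increments: "0 -0.02 0.002 -0.022;0 -0.035 0.005 0;0 -0.04 0.005 0;0 -0.04 0.005 0;0 -0.04 0.005 0;0 -0.04 0.005 0;0 -0.035 0.005 0;0 -0.02 0.003 0;0 -0.01 0.002 0;0 0 0 0;0 0 0 0;0 0 0 0"

```text
clock: 8.25
position: [0.5669, -0.1622, 0.2446]
ee_rot: [0.05, 0.701, -0.056, 0.71]
ft_force: [-0.2, -0.3, -1.3]
grip_width: 0.575
```

```bash
python3 - <<'E'
from h import *
rem([.5648,-.1704,.13],-10.1)
E
```

```text
t 8.25 pos [ 0.5669 -0.1622  0.2446] x-axis [ 0.012 -0.009 -1.   ] zyaw -8.63 j [ 0.58  0.28 -0.46  1.54  0.13  1.34 -0.05] F [-0.2 -0.3 -1.3] w 0.575
turn about x 0.026 rad (yaw by -1.47 deg); shift now-axes [ 0.1147 -0.0076 -0.0024]; shift after turn [ 0.1147 -0.0077 -0.0022]
```

```bash
cat >> h.py <<'E'
def held(gp,gq,cxy,zbot,base,ztop):
    """carton bottom-centre in world now, tilt; remaining shift to base"""
    Rg=Ro.from_quat(gq).as_matrix(); off=Rg.T@(np.array([*cxy,zbot])-gp); off[2]=(Rg.T@np.array([0,0,-1]))[2]*off[0]/1.0 if 0 else off[2]
    up_t=Rg.T@[0,0,1]; o=get_obs(); R=Ro.from_quat(o["ee_rot"]).as_matrix()
    c=o["position"]+R@off; up=R@up_t
    D=np.array([*base,ztop])-c
    print("offset tool",np.round(off,4),"carton bottom",np.round(c,4),"up tilt",np.round(up[:2],4)," shift",np.round(R.T@D,4))
E
cat > g1.py <<'E'
from h import *
def g1(zt=.026):
    gp=np.array([.5806,.125,.1387]); gq=[-.159,.686,.149,.694]
    Rg=Ro.from_quat(gq).as_matrix()
    # carton centre: measured along tool y, centred along jaws
    c=np.array([.5802,.1243]); zz=Rg[:2,2]/np.linalg.norm(Rg[:2,2]); d=c-gp[:2]; c=c-zz*(zz@d)
    held(gp,gq,c,.126,[.5648,-.1704],zt)
E
python3 - <<'E'
from g1 import *
g1()
E
```

```text
offset tool [ 0.0127 -0.0003 -0.0001] carton bottom [ 0.5669 -0.1625  0.2319] up tilt [-0.0068 -0.0082]  shift [ 0.206  -0.0066 -0.0037]
```

Emit:
play_rows:
  increments: "0.02 -0.002 -0.001 0.026;0.03 -0.002 -0.001 0;0.02 -0.002 0 0;0.01 -0.001 0 0;0 0 0 0;0 0 0 0"

```text
clock: 8.85
position: [0.5674, -0.1605, 0.1647]
ee_rot: [0.056, 0.699, -0.06, 0.711]
ft_force: [-0.8, 0.3, -1.2]
grip_width: 0.576
```

```bash
python3 - <<'E'
from g1 import *
rem([.5648,-.1704,.13],-10.1)
g1()
E
```

```text
t 8.85 pos [ 0.5674 -0.1605  0.1647] x-axis [ 0.017 -0.007 -1.   ] zyaw -9.42 j [ 0.57  0.33 -0.46  1.65  0.16  1.18 -0.08] F [-0.8  0.3 -1.2] w 0.576
turn about x 0.012 rad (yaw by -0.68 deg); shift now-axes [ 0.0347 -0.01   -0.0016]; shift after turn [ 0.0347 -0.01   -0.0015]
offset tool [ 0.0127 -0.0003 -0.0001] carton bottom [ 0.5675 -0.1608  0.152 ] up tilt [-0.0115 -0.0099]  shift [ 0.126  -0.0093 -0.0033]
```

Emit:
play_rows:
  increments: "0.02 -0.006 -0.002 0.012;0.03 -0.004 -0.002 0;0.03 -0.001 0 0;0.02 0 0 0;0.005 0 0 0;0 0 0 0;0 0 0 0"

```text
clock: 9.55
position: [0.5706, -0.1708, 0.0668]
ee_rot: [0.059, 0.693, -0.064, 0.716]
ft_force: [-0.3, -0.0, -0.9]
grip_width: 0.583
```

```bash
python3 - <<'E'
from g1 import *
rem([.5648,-.1704,.13],-10.1)
g1()
E
```

```text
t 9.55 pos [ 0.5706 -0.1708  0.0668] x-axis [ 0.031 -0.011 -0.999] zyaw -9.98 j [ 0.56  0.44 -0.43  1.74  0.22  0.98 -0.12] F [-0.3 -0.  -0.9] w 0.583
turn about x 0.002 rad (yaw by -0.12 deg); shift now-axes [-0.0633 -0.0009 -0.0037]; shift after turn [-0.0633 -0.001  -0.0037]
offset tool [ 0.0127 -0.0003 -0.0001] carton bottom [ 0.5709 -0.1712  0.0541] up tilt [-0.0263 -0.0063]  shift [ 0.0279 -0.0001 -0.0071]
```

Emit:
play_rows:
  increments: "0.006 0 -0.003 0;0.006 0 -0.003 0;0.006 0 -0.001 0;0 0 0 0;0 0 0 0"

```text
clock: 10.05
position: [0.5656, -0.17, 0.0505]
ee_rot: [0.058, 0.691, -0.065, 0.717]
ft_force: [0.5, 0.2, -1.4]
grip_width: 0.581
```

```bash
python3 - <<'E'
from g1 import *
rem([.5648,-.1704,.13],-10.1)
g1()
c,o=snap("w4"); c=camera("side"); cv2.imwrite("pics/s4.png",cv2.resize(c["img"][130:230,220:350],None,fx=5,fy=5,interpolation=cv2.INTER_CUBIC))
E
```

```text
t 10.05 pos [ 0.5656 -0.17    0.0505] x-axis [ 0.036 -0.013 -0.999] zyaw -9.97 j [ 0.56  0.44 -0.42  1.76  0.23  0.94 -0.13] F [ 0.5  0.2 -1.4] w 0.581
turn about x 0.002 rad (yaw by -0.13 deg); shift now-axes [-0.0795 -0.001   0.0023]; shift after turn [-0.0795 -0.001   0.0023]
offset tool [ 0.0127 -0.0003 -0.0001] carton bottom [ 0.5659 -0.1704  0.0378] up tilt [-0.031  -0.0046]  shift [ 0.0117 -0.0001 -0.0015]
```

View pics/w4.png

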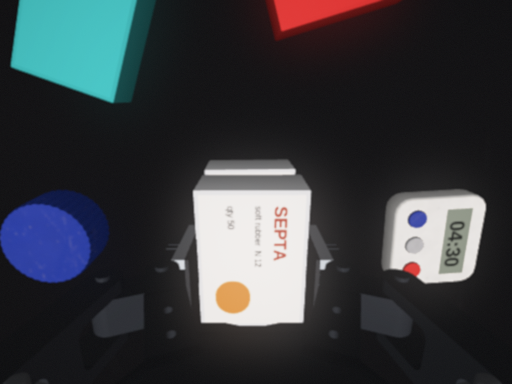

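View pics/s4.png

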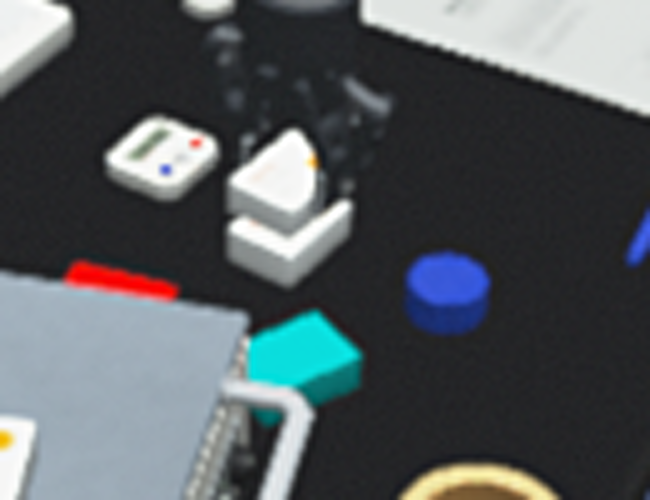

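The held carton sits squarely above the base; in the wrist view the base edge at (250,167) is parallel to the carton. I'll lower the last 11 mm gently.

Emit:
play_rows:
  increments: "0.004 0 -0.001 0;0.004 0 -0.001 0;0.002 0 0 0;0 0 0 0;0 0 0 0"

```text
clock: 10.65
position: [0.564, -0.1698, 0.0396]
ee_rot: [0.058, 0.691, -0.065, 0.717]
ft_force: [-0.0, -0.3, -0.7]
grip_width: 0.574
```

```bash
python3 - <<'E'
from g1 import *
rem([.5648,-.1704,.13],-10.1)
g1()
E
```

```text
t 10.65 pos [ 0.564  -0.1698  0.0396] x-axis [ 0.036 -0.013 -0.999] zyaw -9.97 j [ 0.56  0.46 -0.42  1.78  0.24  0.92 -0.13] F [-0.  -0.3 -0.7] w 0.574
turn about x 0.002 rad (yaw by -0.13 deg); shift now-axes [-0.0903 -0.001   0.0043]; shift after turn [-0.0903 -0.001   0.0043]
offset tool [ 0.0127 -0.0003 -0.0001] carton bottom [ 0.5643 -0.1702  0.0269] up tilt [-0.0311 -0.0046]  shift [ 0.0009 -0.0001  0.0005]
```

Emit:
play_rows:
  increments: "0.001 0 0 0;0 0 0 0;0 0 0 0;0 0 0 0"
  hand: -0.65

```text
clock: 11.05
position: [0.5646, -0.1699, 0.0391]
ee_rot: [0.058, 0.691, -0.065, 0.718]
ft_force: [0.4, -1.0, 0.0]
grip_width: 0.824
```

Emit:
play_rows:
  increments: "-0.01 0 0 0;-0.02 0 0 0;-0.03 0 0 0;-0.03 0 0 0;-0.03 0 0 0;-0.03 0 0 0;-0.03 0 0 0;-0.02 0 0 0;0 0 0 0;0 0 0 0"

```text
clock: 12.05
position: [0.5563, -0.166, 0.2541]
ee_rot: [0.057, 0.689, -0.065, 0.719]
ft_force: [-0.4, -0.1, -0.9]
grip_width: 0.824
```

```bash
python3 - <<'E'
from g1 import *
rem([.5547,.233,.28],19.4)
c,o=snap("w5"); im=c["img"]
wrect(c,o,.052,(im.min(2)>190).astype(np.uint8))
E
```

```text
t 12.05 pos [ 0.5563 -0.166   0.2541] x-axis [ 0.041 -0.014 -0.999] zyaw -9.86 j [ 0.61  0.23 -0.46  1.58  0.11  1.31 -0.04] F [-0.4 -0.1 -0.9] w 0.824
turn about x -0.511 rad (yaw by 29.26 deg); shift now-axes [-0.0315  0.3926 -0.0688]; shift after turn [-0.0315  0.3761  0.1319]
px [344. 170.] c [ 668.6 -197.3] size [55.1 51.8] xyaw -7.0
px [252. 164.] c [ 563.7 -170.7] size [69.6 50. ] xyaw -10.2
px [480. 169.] c [ 842.9 -231.5] size [147.1  83.6] xyaw -6.8
```

View pics/w5.png

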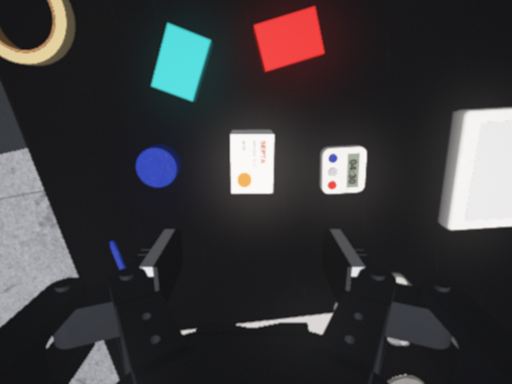

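Carton one is on the base: px (252,164), at (0.5637, -0.1707), yaw -10.2°, about 1 mm off. Next is the second lid carton.

Emit:
play_rows:
  increments: "-0.01 0 0 -0.13;-0.01 0 0 -0.13;-0.01 0 0 -0.13;0 0 0 -0.12;0 0.02 0.007 0;0 0.04 0.014 0;0 0.045 0.016 0;0 0.045 0.016 0;0 0.045 0.016 0;0 0.045 0.016 0;0 0.045 0.016 0;0 0.045 0.016 0;0 0.025 0.01 0;0 0.01 0.003 0;0 0 0 0;0 0 0 0"

```text
clock: 13.7
position: [0.5401, 0.2416, 0.2647]
ee_rot: [-0.124, 0.692, 0.114, 0.702]
ft_force: [0.6, -0.6, 0.1]
grip_width: 0.82
```

```bash
python3 - <<'E'
from g1 import *
rem([.5547,.233,.19],19.4)
c,o=snap("w6"); im=c["img"]
wrect(c,o,.152,(im.min(2)>190).astype(np.uint8))
E
```

```text
t 13.70 pos [0.5401 0.2416 0.2647] x-axis [ 0.017 -0.01  -1.   ] zyaw 19.38 j [ 0.1   0.33 -0.76  1.49  0.24  1.4  -0.33] F [ 0.6 -0.6  0.1] w 0.820
turn about x -0.000 rad (yaw by 0.02 deg); shift now-axes [ 0.075  -0.0118  0.01  ]; shift after turn [ 0.075  -0.0118  0.01  ]
px [263. 194.] c [554.1 233.3] size [52.2 71. ] xyaw 19.2
px [126. 216.] c [433.3 175. ] size [125.   39.7] xyaw -6.0
```

View pics/w6.png

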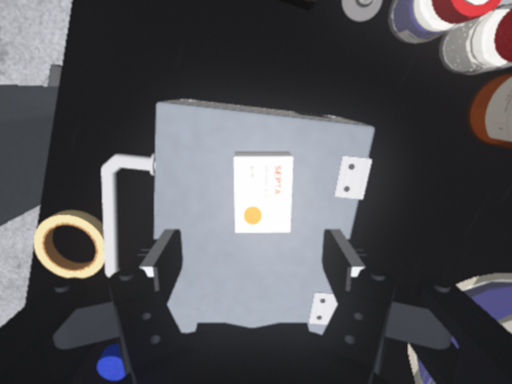

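The remaining SEPTA carton is at px (263,194): (0.5541, 0.2333), yaw 19.2°. It's the same white carton seen in the earlier crop.

Emit:
play_rows:
  increments: "0.02 -0.006 0.004 0;0.025 -0.004 0.003 0;0.02 0 0.002 0;0.01 0 0 0;0 0 0 0;0 0 0 0"

```text
clock: 14.35
position: [0.5572, 0.223, 0.1894]
ee_rot: [-0.119, 0.692, 0.107, 0.704]
ft_force: [0.5, -0.2, 0.7]
grip_width: 0.825
```

```bash
python3 - <<'E'
from g1 import *
rem([.5541,.2333,.138],19.2)
c,o=snap("w7"); im=c["img"]
wrect(c,o,.152,(im.min(2)>190).astype(np.uint8))
E
```

```text
t 14.35 pos [0.5572 0.223  0.1894] x-axis [ 0.021 -0.015 -1.   ] zyaw 18.41 j [ 0.11  0.39 -0.73  1.58  0.29  1.27 -0.35] F [ 0.5 -0.2  0.7] w 0.825
turn about x -0.014 rad (yaw by 0.79 deg); shift now-axes [ 0.0511  0.0118 -0.0005]; shift after turn [ 0.0511  0.0118 -0.0003]
px [252. 197.] c [553.9 233.7] size [48.9 68.9] xyaw 19.4
```

Emit:
play_rows:
  increments: "0.008 0.006 0 -0.016;0.014 0.005 0 0;0.013 0.003 0 0;0.01 0 0 0;0.003 0 0 0;0 0 0 0;0 0 0 0"

```text
clock: 15.1
position: [0.5533, 0.2378, 0.1382]
ee_rot: [-0.126, 0.69, 0.114, 0.704]
ft_force: [-0.1, 0.3, 0.4]
grip_width: 0.827
```

```bash
python3 - <<'E'
from g1 import *
rem([.554,.2335,.138],19.3)
E
```

```text
t 15.10 pos [0.5533 0.2378 0.1382] x-axis [ 0.022 -0.014 -1.   ] zyaw 19.50 j [ 0.07  0.44 -0.72  1.63  0.34  1.18 -0.38] F [-0.1  0.3  0.4] w 0.827
turn about x 0.003 rad (yaw by -0.20 deg); shift now-axes [ 0.0003 -0.0043 -0.0008]; shift after turn [ 0.0003 -0.0043 -0.0008]
```

Y is 4 mm off along the carton; I'll nudge it and then close.

Emit:
play_rows:
  increments: "0 -0.003 -0.001 0;0 0 0 0;0 0 0 0"

```text
clock: 15.4
position: [0.5541, 0.2343, 0.1393]
ee_rot: [-0.126, 0.689, 0.113, 0.704]
ft_force: [0.2, 0.8, 1.0]
grip_width: 0.827
```

Emit:
play_rows:
  increments: "0 0 0 0;0 0 0 0;0 0 0 0;0 0 0 0;0 0 0 0;0 0 0 0"
  hand: 1

```text
clock: 16.0
position: [0.5544, 0.2342, 0.14]
ee_rot: [-0.125, 0.689, 0.113, 0.705]
ft_force: [-0.5, -0.0, -0.1]
grip_width: 0.574
```

```bash
python3 - <<'E'
from g1 import *
rem([.554,.2335,.138],19.3)
o=get_obs(); np.savez("g2.npz",p=o["position"],q=o["ee_rot"])
E
cat > g2.py <<'E'
from h import *
def g2(zt=.052):
    a=np.load("g2.npz"); gp,gq=a["p"],a["q"]; Rg=Ro.from_quat(gq).as_matrix()
    c=np.array([.554,.2335]); zz=Rg[:2,2]/np.linalg.norm(Rg[:2,2]); d=c-gp[:2]; c=c-zz*(zz@d)
    held(gp,gq,c,.126,[.5642,-.1706],zt)
E
```

```text
t 16.00 pos [0.5544 0.2342 0.14  ] x-axis [ 0.025 -0.013 -1.   ] zyaw 19.45 j [ 0.08  0.44 -0.72  1.63  0.33  1.18 -0.38] F [-0.5 -0.  -0.1] w 0.574
turn about x 0.003 rad (yaw by -0.15 deg); shift now-axes [ 0.002  -0.0005 -0.0007]; shift after turn [ 0.002  -0.0005 -0.0007]
```

Emit:
play_rows:
  increments: "-0.02 0 0 0;-0.03 0 0 0;-0.03 0 0 0;-0.03 0 0 0;-0.01 0 0 0.1;0 0 0 0.13;0 0 0 0.13;0 0 0 0.1;0 0 0 0.045;0 -0.02 0.004 0;0 -0.035 0.007 0;0 -0.045 0.009 0;0 -0.045 0.009 0;0 -0.045 0.009 0;0 -0.045 0.009 0;0 -0.045 0.009 0;0 -0.04 0.008 0;0 -0.03 0.007 0;0 0 0 0;0 0 0 0"

```text
clock: 18.0
position: [0.5531, -0.1336, 0.265]
ee_rot: [0.061, 0.698, -0.068, 0.711]
ft_force: [-1.2, 0.4, -1.1]
grip_width: 0.575
```

```bash
python3 - <<'E'
from g2 import *
rem([.5642,-.1706,.24],-10.2)
g2()
E
```

```text
t 18.00 pos [ 0.5531 -0.1336  0.265 ] x-axis [ 0.018 -0.012 -1.   ] zyaw -10.44 j [ 0.55  0.21 -0.46  1.57  0.11  1.36 -0.11] F [-1.2  0.4 -1.1] w 0.575
turn about x -0.004 rad (yaw by 0.24 deg); shift now-axes [ 0.0256 -0.0342  0.0171]; shift after turn [ 0.0256 -0.0342  0.017 ]
offset tool [ 0.014  -0.0003 -0.0003] carton bottom [ 0.553  -0.1339  0.251 ] up tilt [-0.0026 -0.0116]  shift [ 0.1996 -0.0322  0.0137]
```

Next I'll shift sideways and then descend slowly.

Emit:
play_rows:
  increments: "0 -0.015 0.007 0;0 -0.013 0.006 0;0.01 -0.004 0.003 0;0.025 0 0 0;0.025 0 0 0;0.025 0 0 0;0.02 0 0 0;0.01 0 0 0;0 0 0 0;0 0 0 0"

```text
clock: 19.0
position: [0.5677, -0.169, 0.1429]
ee_rot: [0.059, 0.698, -0.065, 0.711]
ft_force: [-0.8, -0.4, -0.9]
grip_width: 0.578
```

```bash
python3 - <<'E'
from g2 import *
rem([.5642,-.1706,.24],-10.2)
g2()
E
```

```text
t 19.00 pos [ 0.5677 -0.169   0.1429] x-axis [ 0.017 -0.01  -1.   ] zyaw -10.05 j [ 0.57  0.35 -0.43  1.67  0.17  1.14 -0.09] F [-0.8 -0.4 -0.9] w 0.578
turn about x 0.003 rad (yaw by -0.15 deg); shift now-axes [-0.0972 -0.0029 -0.0014]; shift after turn [-0.0972 -0.0029 -0.0014]
offset tool [ 0.014  -0.0003 -0.0003] carton bottom [ 0.5676 -0.1693  0.1288] up tilt [-0.002  -0.0137]  shift [ 0.0768 -0.0013 -0.0046]
```

Emit:
play_rows:
  increments: "0.012 0 -0.003 0;0.015 -0.001 -0.002 0;0.015 0 -0.002 0;0.01 0 0 0;0.005 0 0 0;0 0 0 0;0 0 0 0"

```text
clock: 19.7
position: [0.5626, -0.1699, 0.0836]
ee_rot: [0.059, 0.696, -0.065, 0.712]
ft_force: [0.1, -0.7, -1.1]
grip_width: 0.575
```

```bash
python3 - <<'E'
from g2 import *
rem([.5642,-.1706,.24],-10.2)
g2()
snap("w8")
E
```

```text
t 19.70 pos [ 0.5626 -0.1699  0.0836] x-axis [ 0.021 -0.012 -1.   ] zyaw -10.05 j [ 0.56  0.4  -0.42  1.74  0.2   1.02 -0.11] F [ 0.1 -0.7 -1.1] w 0.575
turn about x 0.003 rad (yaw by -0.15 deg); shift now-axes [-0.1563 -0.0016  0.0053]; shift after turn [-0.1563 -0.0016  0.0053]
offset tool [ 0.014  -0.0003 -0.0003] carton bottom [ 0.5626 -0.1702  0.0696] up tilt [-0.0063 -0.0121]  shift [0.0176 0.0001 0.0012]
```

View pics/w8.png

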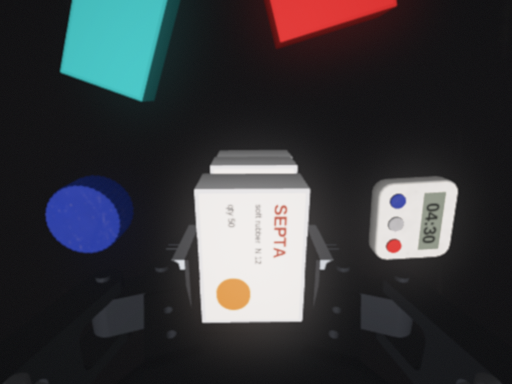

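Carton two is centred over the stack, whose edges show at (254,160). Lowering.

Emit:
play_rows:
  increments: "0.005 0 0.001 0;0.005 0 0 0;0.003 0 0 0;0 0 0 0;0 0 0 0"

```text
clock: 20.25
position: [0.565, -0.1704, 0.0708]
ee_rot: [0.058, 0.696, -0.066, 0.713]
ft_force: [0.4, 0.2, -1.7]
grip_width: 0.577
```

```bash
python3 - <<'E'
from g2 import *
rem([.5642,-.1706,.24],-10.2)
g2()
E
```

```text
t 20.25 pos [ 0.565  -0.1704  0.0708] x-axis [ 0.024 -0.012 -1.   ] zyaw -10.05 j [ 0.56  0.42 -0.42  1.74  0.21  0.99 -0.12] F [ 0.4  0.2 -1.7] w 0.577
turn about x 0.003 rad (yaw by -0.15 deg); shift now-axes [-0.1691 -0.0017  0.0036]; shift after turn [-0.1691 -0.0017  0.0036]
offset tool [ 0.014  -0.0003 -0.0003] carton bottom [ 0.565  -0.1708  0.0568] up tilt [-0.0085 -0.0115]  shift [ 0.0048  0.0001 -0.0009]
```

Emit:
play_rows:
  increments: "0.003 0 -0.001 0;0.001 0 0 0;0 0 0 0;0 0 0 0"

```text
clock: 20.65
position: [0.564, -0.1703, 0.0667]
ee_rot: [0.058, 0.696, -0.066, 0.713]
ft_force: [-0.5, -0.3, -0.9]
grip_width: 0.577
```

```bash
python3 - <<'E'
from g2 import *
rem([.5642,-.1706,.24],-10.2)
g2()
E
```

```text
t 20.65 pos [ 0.564  -0.1703  0.0667] x-axis [ 0.024 -0.012 -1.   ] zyaw -10.05 j [ 0.55  0.43 -0.42  1.75  0.21  0.98 -0.12] F [-0.5 -0.3 -0.9] w 0.577
turn about x 0.003 rad (yaw by -0.15 deg); shift now-axes [-0.1733 -0.0017  0.0047]; shift after turn [-0.1733 -0.0017  0.0047]
offset tool [ 0.014  -0.0003 -0.0003] carton bottom [ 0.5641 -0.1707  0.0526] up tilt [-0.0087 -0.0113]  shift [0.0006 0.0001 0.0001]
```

Residuals are 0.1 mm in x and y, and 0.6 mm above contact. Releasing.

Emit:
play_rows:
  increments: "0 0 0 0;0 0 0 0;0 0 0 0;0 0 0 0"
  hand: -0.65

```text
clock: 21.05
position: [0.5647, -0.1705, 0.0674]
ee_rot: [0.058, 0.695, -0.066, 0.714]
ft_force: [-0.4, -0.2, -0.4]
grip_width: 0.823
```

Emit:
play_rows:
  increments: "-0.01 0 0 0;-0.02 0 0 0;-0.03 0 0 0;-0.03 0 0 0;-0.03 0 0 0;-0.03 0 0 0;-0.03 0 0 0;-0.02 0 0 0;0 0 0 0;0 0 0 0"

```text
clock: 22.05
position: [0.5588, -0.1666, 0.2823]
ee_rot: [0.057, 0.694, -0.065, 0.715]
ft_force: [-0.2, -0.4, -0.2]
grip_width: 0.825
```

```bash
python3 - <<'E'
from h import *
import pickle
rem([.43,.15,.3],13)
c,o=snap("w9"); im=c["img"]
wrect(c,o,.078,(im.min(2)>190).astype(np.uint8))
c=camera("side"); cv2.imwrite("pics/s9.png",cv2.resize(c["img"][130:230,220:350],None,fx=5,fy=5,interpolation=cv2.INTER_CUBIC))
E
```

```text
t 22.05 pos [ 0.5588 -0.1666  0.2823] x-axis [ 0.029 -0.014 -0.999] zyaw -9.95 j [ 0.59  0.23 -0.45  1.52  0.11  1.39 -0.04] F [-0.2 -0.4 -0.2] w 0.825
turn about x -0.401 rad (yaw by 22.95 deg); shift now-axes [-0.0257  0.2894 -0.1809]; shift after turn [-0.0257  0.337  -0.0537]
px [255. 324.] c [ 529.3 -394.2] size [ 51.2 212.5] xyaw 85.4
px [338. 165.] c [ 662.4 -190.8] size [51.7 48.7] xyaw -7.1
px [252. 162.] c [ 563.5 -170.2] size [69.9 49.8] xyaw -10.6
px [474. 164.] c [ 833.7 -223.5] size [137.3  95.7] xyaw -6.9
```

View pics/w9.png

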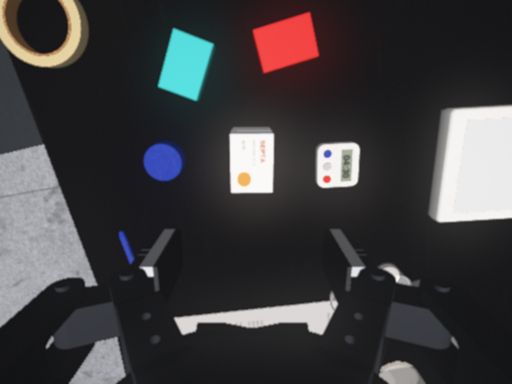

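View pics/s9.png

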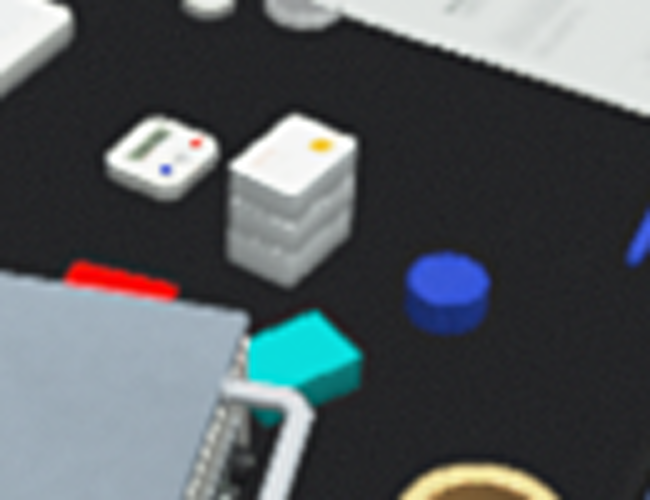

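The side view shows a neat three-carton column, with its top at (0.5635, -0.1702), yaw -10.6°, and the lid is clear. Next I'll move over the handle.

Emit:
play_rows:
  increments: "0 0 0 -0.1;0 0 0 -0.13;0 0 0 -0.13;0 0.02 -0.003 -0.035;0 0.04 -0.007 0;0 0.045 -0.008 0;0 0.045 -0.008 0;0 0.045 -0.008 0;0 0.045 -0.008 0;0 0.045 -0.008 0;0 0.03 -0.006 0;0 0.01 -0.003 0;0 0 0 0;0 0 0 0"
  hand: 0.2

```text
clock: 23.55
position: [0.4143, 0.1435, 0.2607]
ee_rot: [-0.087, 0.701, 0.079, 0.703]
ft_force: [-0.4, -0.4, -0.2]
grip_width: 0.397
```

```bash
python3 - <<'E'
from h import *
rem([.427,.15,.25],12.5)
c,o=snap("w10")
E
```

```text
t 23.55 pos [0.4143 0.1435 0.2607] x-axis [ 0.005 -0.011 -1.   ] zyaw 13.46 j [ 0.37 -0.08 -0.77  1.85 -0.04  1.34 -0.15] F [-0.4 -0.4 -0.2] w 0.397
turn about x 0.017 rad (yaw by -0.96 deg); shift now-axes [0.0107 0.0035 0.0139]; shift after turn [0.0107 0.0037 0.0138]
```

View pics/w10.png

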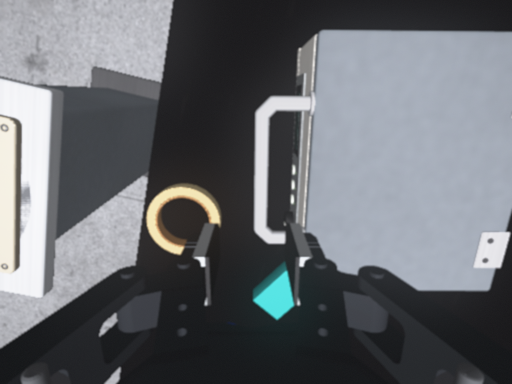

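```bash
python3 - <<'E'
from h import *
import pickle
c,o=pickle.load(open("w10.pkl","rb")); im=c["img"]
g=im.min(2); pts=[]
for v in range(125,212,3):
    r=np.where(g[v,240:285]>110)[0]+240
    if len(r)>5: pts.append(((r.min()+r.max())/2,v,r.max()-r.min()))
pts=np.array(pts); print(pts[::6])
W=np.array([onz(c,u,v,.118,o) for u,v,_ in pts]); l=cv2.fitLine(W[:,:2].astype(np.float32),cv2.DIST_HUBER,0,.01,.01).ravel(); print(l, np.degrees(np.arctan2(-l[0],l[1])))
# end extents
col=g[:,262]; print([ (i,int(x)) for i,x in enumerate(col) if 85<i<115 or 220<i<250][::3])
for p in [(262,97),(262,242)]: print(onz(c,*p,.118,o))
# lid corner
for p in [(318,30)]: print("corner",onz(c,*p,.126,o))
lid=((g>95)).astype(np.uint8); 
E
```

```text
[[261.5 125.   13. ]
 [261.5 143.   13. ]
 [261.  161.   14. ]
 [260.5 179.   13. ]
 [260.5 197.   13. ]]
[ 0.22349247 -0.97470564  0.4210495   0.15153387] -167.08575
[(86, 39), (89, 40), (92, 38), (95, 41), (98, 40), (101, 40), (104, 130), (107, 215), (110, 224), (113, 225), (222, 226), (225, 226), (228, 226), (231, 226), (234, 225), (237, 209), (240, 65), (243, 40), (246, 41), (249, 41)]
[0.4065507  0.21429209 0.118     ]
[0.44098555 0.075679   0.118     ]
corner [0.43793437 0.27546786 0.126     ]
```

Bar middle is (0.423, 0.1435) at yaw 12.9°, fitted along px col 261, rows 104–239. The lid corner computed from this matches the measured one within 1 mm.

```bash
python3 - <<'E'
from h import *
rem([.423,.1435,.16],12.9)
E
```

```text
t 23.60 pos [0.4144 0.1433 0.2606] x-axis [ 0.005 -0.011 -1.   ] zyaw 13.42 j [ 0.37 -0.08 -0.77  1.85 -0.04  1.34 -0.15] F [-0.1 -0.  -0.4] w 0.399
turn about x 0.009 rad (yaw by -0.52 deg); shift now-axes [ 0.1007 -0.0006  0.0082]; shift after turn [ 0.1007 -0.0005  0.0082]
```

Emit:
play_rows:
  increments: "0.01 0 0.004 0.008;0.025 -0.001 0.003 0;0.025 0 0.001 0;0.02 0 0 0;0.01 0 0 0;0 0 0 0;0 0 0 0"

```text
clock: 24.3
position: [0.427, 0.1362, 0.164]
ee_rot: [-0.078, 0.703, 0.071, 0.704]
ft_force: [-0.1, 0.5, -0.2]
grip_width: 0.398
```

```bash
python3 - <<'E'
from h import *
rem([.423,.1435,.108],12.9)
c,o=snap("w11")
E
```

```text
t 24.30 pos [0.427  0.1362 0.164 ] x-axis [ 0.002 -0.01  -1.   ] zyaw 12.10 j [ 0.36  0.05 -0.78  1.97  0.05  1.14 -0.24] F [-0.1  0.5 -0.2] w 0.398
turn about x -0.014 rad (yaw by 0.80 deg); shift now-axes [ 0.0559  0.0086 -0.0024]; shift after turn [ 0.0559  0.0086 -0.0023]
```

View pics/w11.png

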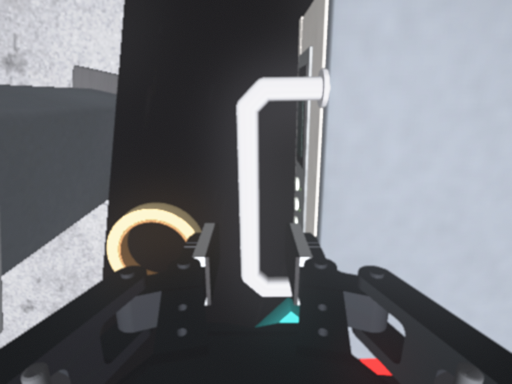

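Emit:
play_rows:
  increments: "0 0.006 -0.002 -0.014;0.005 0.003 -0.001 0;0.01 0 0 0;0.005 0 0 0;0 0 0 0;0 0 0 0"

```text
clock: 24.95
position: [0.423, 0.1454, 0.1443]
ee_rot: [-0.084, 0.701, 0.076, 0.704]
ft_force: [0.4, 0.1, 0.2]
grip_width: 0.4
```

```bash
python3 - <<'E'
from h import *
rem([.423,.1435,.108],12.9)
c,o=snap("w12"); im=c["img"]; g=im.min(2)
pts=[]
for v in range(110,230,4):
    r=np.where(g[v,215:285]>120)[0]+215
    if len(r)>5: pts.append(((r.min()+r.max())/2,v))
W=np.array([onz(c,u,v,.118,o) for u,v in pts]); l=cv2.fitLine(W[:,:2].astype(np.float32),cv2.DIST_HUBER,0,.01,.01).ravel(); print(len(pts),l, np.degrees(np.arctan2(-l[0],l[1])))
E
```

```text
t 24.95 pos [0.423  0.1454 0.1443] x-axis [ 0.007 -0.01  -1.   ] zyaw 13.00 j [ 0.34  0.08 -0.8   2.    0.07  1.09 -0.26] F [0.4 0.1 0.2] w 0.400
turn about x 0.002 rad (yaw by -0.10 deg); shift now-axes [ 0.0363 -0.0015 -0.0006]; shift after turn [ 0.0363 -0.0015 -0.0006]
30 [ 0.22339557 -0.97472787  0.41784996  0.16564815] -167.09145
```

Emit:
play_rows:
  increments: "0.008 0 0 0;0.01 0 0 0;0.01 0 0 0;0.006 0 0 0;0 0 0 0;0 0 0 0"

```text
clock: 25.6
position: [0.4231, 0.1448, 0.1068]
ee_rot: [-0.084, 0.701, 0.076, 0.704]
ft_force: [-0.2, 0.2, 0.7]
grip_width: 0.399
```

```bash
python3 - <<'E'
from h import *
rem([.423,.1435,.108],12.9)
c,o=snap("w13")
E
```

```text
t 25.60 pos [0.4231 0.1448 0.1068] x-axis [ 0.006 -0.01  -1.   ] zyaw 12.97 j [ 0.32  0.14 -0.79  2.03  0.13  1.02 -0.31] F [-0.2  0.2  0.7] w 0.399
turn about x 0.001 rad (yaw by -0.07 deg); shift now-axes [-0.0012 -0.0012 -0.0003]; shift after turn [-0.0012 -0.0012 -0.0003]
```

View pics/w13.png

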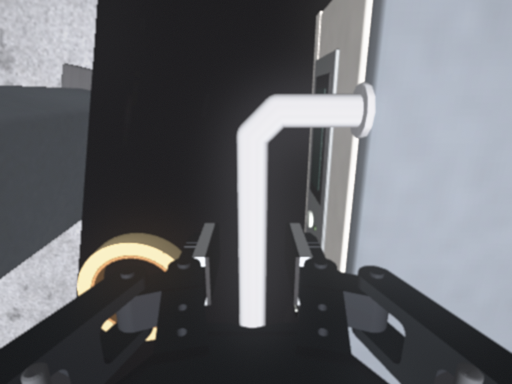

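The bar at col 252 is centred between the fingers at cols 208 and 297. Closing on it.

Emit:
play_rows:
  increments: "0 0 0 0;0 0 0 0;0 0 0 0;0 0 0 0;0 0 0 0;0 0 0 0"
  hand: 1
  squeeze: 60

```text
clock: 26.25
position: [0.4232, 0.1448, 0.1074]
ee_rot: [-0.084, 0.701, 0.076, 0.704]
ft_force: [0.5, 0.5, -1.7]
grip_width: 0.129
```

```bash
cat > lid.py <<'E'
from h import *
def lid(dth=np.radians(5)):
    a=np.radians(12.9); ux=np.array([np.cos(a),np.sin(a),0]); uz=np.array([0,0,1.])
    o=get_obs(); R=Ro.from_quat(o["ee_rot"]).as_matrix()
    g=o["position"]+R@np.load("off.npy")
    H=np.array([.423,.1435,0])+ux*.245+uz*.110
    d=g-H; x=-(d@ux); z=d@uz
    th=np.arctan2(z,x)-np.arctan2(.008,.245)
    print("t %.2f angle %.2f deg radius %.4f"%(o["clock"],np.degrees(th),np.hypot(x,z)),"F",np.round(o["ft_force"],1),"T",np.round(o["torque"],1),"w %.3f"%o["grip_width"],"tilt",np.round(R[:2,0],3),"pos",np.round(o["position"],4),"j",np.round(o["joint_pos"],2))
    return th,g,H,ux,uz,R
def bar(H,ux,uz,t): return H+ux*(-.245*np.cos(t)+.008*np.sin(t))+uz*(.245*np.sin(t)+.008*np.cos(t))
def plan(angs):
    th,g,H,ux,uz,R=lid(); p=g
    for A in angs:
        q=bar(H,ux,uz,np.radians(A)); q=q+ (np.array([0,0,0])); s=R.T@(q-p); print(A,np.round(s,4)); p=q
E
python3 - <<'E'
from lid import *
o=get_obs(); R=Ro.from_quat(o["ee_rot"]).as_matrix()
b=np.array([.423,.1435,.118])
off=R.T@(b-o["position"]); print("bar in tool",off); off[1]=0; np.save("off.npy",off)
plan([3,6,9,12,15,18,21,24,27,30,33,36,39,42,45,48,51,54,57,60])
E
```

```text
bar in tool [-0.01058617 -0.00132938 -0.00043779]
t 26.25 angle -0.00 deg radius 0.2451 F [ 0.5  0.5 -1.7] T [ 0.1  0.  -0. ] w 0.129 tilt [ 0.006 -0.01 ] pos [0.4232 0.1448 0.1074] j [ 0.32  0.13 -0.79  2.03  0.13  1.02 -0.31]
3 [-0.0128 -0.0015  0.0008]
6 [-0.0127 -0.0001  0.0015]
9 [-0.0127 -0.0001  0.0021]
12 [-0.0125 -0.0001  0.0028]
15 [-0.0124 -0.0001  0.0035]
18 [-0.0122 -0.0001  0.0041]
21 [-0.0119 -0.0001  0.0047]
24 [-0.0117 -0.0001  0.0053]
27 [-0.0114 -0.0001  0.0059]
30 [-0.011  -0.0001  0.0065]
33 [-0.0107 -0.0001  0.0071]
36 [-0.0103 -0.0001  0.0077]
39 [-0.0099 -0.0001  0.0082]
42 [-0.0094 -0.0001  0.0087]
45 [-0.009  -0.0001  0.0092]
48 [-0.0085 -0.0001  0.0096]
51 [-0.008  -0.0001  0.0101]
54 [-0.0074 -0.0001  0.0105]
57 [-0.0069 -0.0001  0.0108]
60 [-0.0063 -0.0001  0.0112]
```

Emit:
play_rows:
  increments: "-0.008 0 0.0005 0;-0.012 0 0.001 0;-0.012 0 0.002 0;-0.012 0 0.003 0;-0.01 0 0.003 0;0 0 0 0;0 0 0 0"

```text
clock: 26.95
position: [0.4319, 0.1468, 0.1668]
ee_rot: [-0.084, 0.702, 0.075, 0.704]
ft_force: [-0.7, -0.7, -3.8]
grip_width: 0.13
```

```bash
python3 - <<'E'
from lid import *
plan([15,18,21,24,27,30,33])
E
```

```text
t 26.95 angle 14.07 deg radius 0.2455 F [-0.7 -0.7 -3.8] T [-0.2  0.2 -0. ] w 0.130 tilt [ 0.004 -0.012] pos [0.4319 0.1468 0.1668] j [ 0.34  0.07 -0.8   1.95  0.07  1.15 -0.25]
15 [-0.0037 -0.0014  0.0015]
18 [-0.0122 -0.0002  0.0041]
21 [-0.0119 -0.0002  0.0047]
24 [-0.0117 -0.0001  0.0053]
27 [-0.0114 -0.0001  0.0059]
30 [-0.0111 -0.0001  0.0065]
33 [-0.0107 -0.0001  0.0071]
```

Working well: the radius holds at 0.2455 and the force is about 4 N. Continuing.

Emit:
play_rows:
  increments: "-0.008 0 0.0028 0;-0.012 0 0.004 0;-0.012 0 0.005 0;-0.012 0 0.0055 0;-0.011 0 0.006 0;-0.011 0 0.0065 0;0 0 0 0;0 0 0 0"

```text
clock: 27.75
position: [0.4639, 0.1542, 0.2398]
ee_rot: [-0.084, 0.701, 0.075, 0.704]
ft_force: [0.5, -0.5, -6.1]
grip_width: 0.123
```

```bash
python3 - <<'E'
from lid import *
plan([36,39,42,45,48,51,54,57])
E
```

```text
t 27.75 angle 32.76 deg radius 0.2470 F [ 0.5 -0.5 -6.1] T [-0.2  0.3  0. ] w 0.123 tilt [ 0.005 -0.012] pos [0.4639 0.1542 0.2398] j [ 0.34  0.09 -0.79  1.78  0.08  1.31 -0.25]
36 [-0.0101 -0.0015  0.0098]
39 [-0.0099 -0.0001  0.0082]
42 [-0.0095 -0.0001  0.0087]
45 [-0.009  -0.0001  0.0092]
48 [-0.0085 -0.0001  0.0096]
51 [-0.008  -0.0001  0.01  ]
54 [-0.0075 -0.0001  0.0104]
57 [-0.0069 -0.0001  0.0108]
```

Emit:
play_rows:
  increments: "-0.008 0 0.008 0;-0.01 0 0.0085 0;-0.0095 0 0.009 0;-0.009 0 0.0095 0;-0.0085 0 0.01 0;-0.008 0 0.01 0;0 0 0 0;0 0 0 0"
  squeeze: 90

```text
clock: 28.55
position: [0.5078, 0.1643, 0.2917]
ee_rot: [-0.087, 0.711, 0.072, 0.694]
ft_force: [-2.2, -1.8, -2.0]
grip_width: 0.116
```

```bash
python3 - <<'E'
from lid import *
plan([54,56,58,60])
c,o=snap("w14"); 
for n in ["side","top"]:
    c=camera(n); cv2.imwrite(f"pics/{n}14.png",c["img"])
E
```

```text
t 28.55 angle 48.74 deg radius 0.2488 F [-2.2 -1.8 -2. ] T [-0.5  0.9  0. ] w 0.116 tilt [-0.021 -0.024] pos [0.5078 0.1643 0.2917] j [ 0.28  0.2  -0.79  1.57  0.16  1.46 -0.29]
54 [-0.0111 -0.0017  0.0201]
56 [-0.0049 -0.0001  0.007 ]
58 [-0.0046 -0.0001  0.0072]
60 [-0.0044 -0.0001  0.0074]
```

View pics/side14.png

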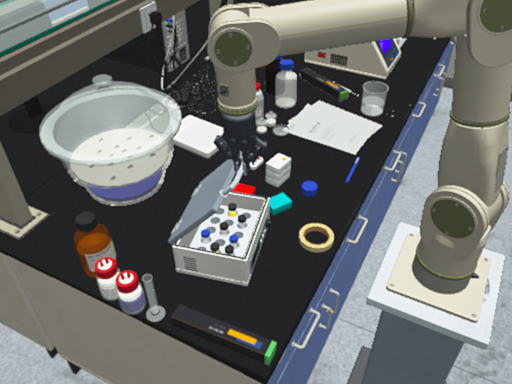

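View pics/w14.png

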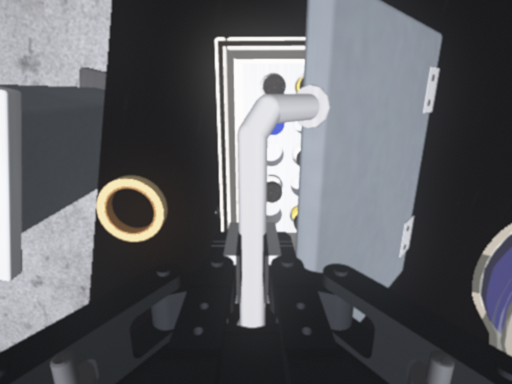

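```bash
cat > ang.py <<'E'
from lid import *
from scipy.optimize import brentq
def ang(name):
    th,g,H,ux,uz,R=lid()
    o=get_obs(); p=np.array(o["position"])
    f=lambda t:(R.T@(bar(H,ux,uz,t)-p))[2]
    t=brentq(f,np.radians(20),np.radians(85)); b=R.T@(bar(H,ux,uz,t)-p); print("jaw-plane angle %.2f"%np.degrees(t),"bar in tool",np.round(b,4))
    c,o=snap(name); im=c["img"]; g=im.min(2); Tc=np.array(c["tool_from_camera"]); res=[]
    for v in range(150,228,6):
        r=np.where(g[v,225:290]>130)[0]+225
        e=np.where(np.diff(r)>2)[0]
        s=np.split(r,e+1); s=max(s,key=len); u=(s.min()+s.max())/2
        P,d=ray(c,u,v,o)
        # bar as point set in heater x-z plane
        Px,Pz=(P-H)@ux,(P-H)[2]; dx,dz=d@ux,d[2]
        A=dx*dx+dz*dz;B=Px*dx+Pz*dz;C=Px*Px+Pz*Pz-.24513**2
        k=(-B-np.sqrt(max(B*B-A*C,0)))/A
        x,z=Px+k*dx,Pz+k*dz
        res.append((u,len(s),np.degrees(np.arctan2(z,-x)-np.arctan2(.008,.245))))
    res=np.array(res); print(np.round(res[::4],2),"cam angle %.2f"%np.median(res[:,2]))
E
python3 - <<'E'
from ang import *
ang("w15")
E
```

```text
t 28.70 angle 48.74 deg radius 0.2488 F [-2.1 -2.1 -3.2] T [-0.3  1.   0. ] w 0.112 tilt [-0.021 -0.024] pos [0.5078 0.1642 0.2917] j [ 0.28  0.2  -0.79  1.57  0.16  1.46 -0.29]
jaw-plane angle 48.14 bar in tool [-0.0061 -0.0014 -0.    ]
[[261.5   56.    49.26]
 [261.5   56.    49.29]
 [250.    31.    47.74]
 [250.5   30.    47.81]] cam angle 49.27
```

Emit:
play_rows:
  increments: "-0.005 0 0.008 0;-0.006 0 0.009 0;-0.005 0 0.009 0;0 0 0 0;0 0 0 0;0 0 0 0"
  squeeze: 60

```text
clock: 29.35
position: [0.5306, 0.1695, 0.3098]
ee_rot: [-0.089, 0.712, 0.07, 0.693]
ft_force: [-2.5, -2.2, -1.0]
grip_width: 0.118
```

```bash
python3 - <<'E'
from ang import *
ang("w16")
E
```

```text
t 29.35 angle 55.56 deg radius 0.2497 F [-2.5 -2.2 -1. ] T [-0.4  1.  -0. ] w 0.118 tilt [-0.024 -0.029] pos [0.5306 0.1695 0.3098] j [ 0.25  0.26 -0.78  1.47  0.2   1.52 -0.31]
jaw-plane angle 54.96 bar in tool [-0.0053 -0.0014 -0.    ]
[[251.    53.    54.75]
 [257.    65.    55.49]
 [257.    65.    55.5 ]
 [252.    51.    54.86]] cam angle 54.87
```

View pics/w16.png

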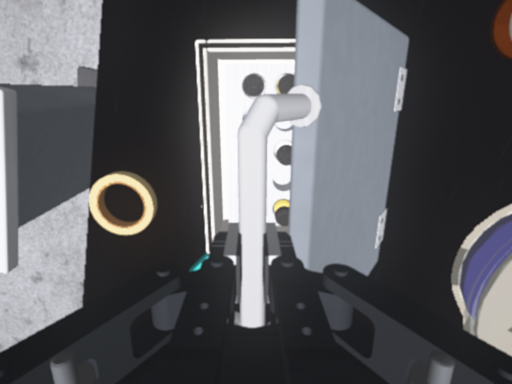

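Emit:
play_rows:
  increments: "-0.005 0 0.009 0;-0.005 0 0.009 0;0 0 0 0;0 0 0 0;0 0 0 0"

```text
clock: 29.9
position: [0.5474, 0.1733, 0.3208]
ee_rot: [-0.089, 0.712, 0.07, 0.693]
ft_force: [-1.1, -0.9, 0.1]
grip_width: 0.115
```

```bash
python3 - <<'E'
from ang import *
import pickle
ang("w17")
for n in ["side","top"]:
    c=camera(n); pickle.dump(c,open(n+"17.pkl","wb"))
    cr=c["img"][140:300,150:330] if n=="side" else c["img"][110:240,150:290]
    cv2.imwrite(f"pics/{n}17.png",cv2.resize(cr,None,fx=4,fy=3.5 if 0 else 4,interpolation=cv2.INTER_CUBIC)[:600])
E
```

```text
t 29.90 angle 60.23 deg radius 0.2505 F [-1.1 -0.9  0.1] T [-0.3  0.5  0. ] w 0.115 tilt [-0.023 -0.031] pos [0.5474 0.1733 0.3208] j [ 0.22  0.3  -0.78  1.41  0.22  1.55 -0.32]
jaw-plane angle 59.63 bar in tool [-0.0046 -0.0014  0.    ]
[[245.5   42.    58.77]
 [257.    65.    60.14]
 [245.5   42.    58.72]
 [246.    43.    58.76]] cam angle 59.29
```

View pics/side17.png

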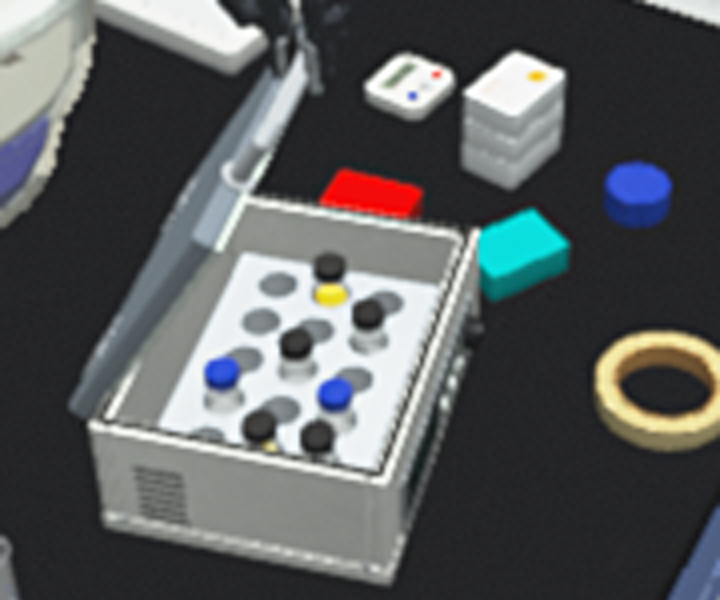

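View pics/top17.png

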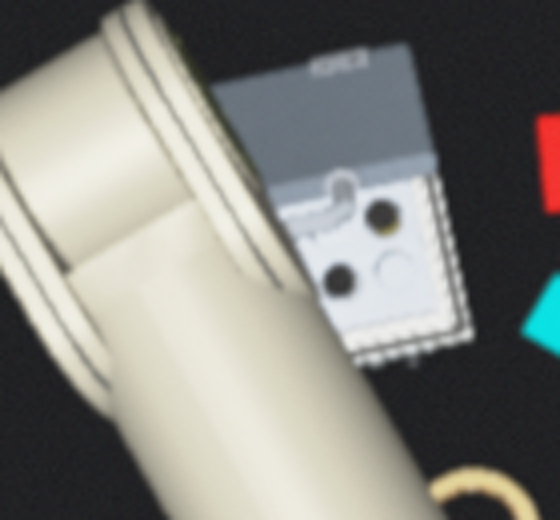

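```bash
python3 - <<'E'
from lid import *
import pickle
th,g,H,ux,uz,R=lid()
uy=np.array([-ux[1],ux[0],0])
def pt(t,x,y,z): # lid local from hinge: x forward-neg dist, z normal
    return H+uy*y+ux*(-x*np.cos(t)+z*np.sin(t))+uz*(x*np.sin(t)+z*np.cos(t))
T=pickle.load(open("top17.pkl","rb")); S=pickle.load(open("side17.pkl","rb"))
for A in (57,59,61,63):
    t=np.radians(A)
    print(A,"top R front up/low",[(np.round((proj(T,pt(t,.2,-.125,z))-[150,110])*4,0)).tolist() for z in(.016,0)],
     "side L front up/low",[(np.round((proj(S,pt(t,.2,.125,z))-[150,140])*4,0)).tolist() for z in(.016,0)],
     "side bar-left corner",np.round((proj(S,pt(t,.2,.05,.008))-[150,140])*4,0))
print("hinge R top",np.round((proj(T,pt(0,0,-.125,.016))-[150,110])*4),"hinge L side",np.round((proj(S,pt(0,0,.125,.0))-[150,140])*4))
E
```

```text
t 30.05 angle 60.22 deg radius 0.2505 F [-1.5 -1.6  0.1] T [-0.2  0.5 -0. ] w 0.118 tilt [-0.024 -0.031] pos [0.5473 0.1733 0.3208] j [ 0.22  0.3  -0.78  1.41  0.22  1.55 -0.32]
57 top R front up/low [[440.0, 165.0], [444.0, 187.0]] side L front up/low [[208.0, 240.0], [231.0, 255.0]] side bar-left corner [260. 167.]
59 top R front up/low [[437.0, 154.0], [442.0, 177.0]] side L front up/low [[197.0, 234.0], [221.0, 248.0]] side bar-left corner [251. 161.]
61 top R front up/low [[435.0, 143.0], [440.0, 167.0]] side L front up/low [[186.0, 228.0], [210.0, 242.0]] side bar-left corner [240. 155.]
63 top R front up/low [[433.0, 133.0], [438.0, 157.0]] side L front up/low [[175.0, 222.0], [200.0, 236.0]] side bar-left corner [230. 150.]
hinge R top [414.  57.] hinge L side [ 90. 420.]
```

The independent corner checks read about 59°: top corner at crop (437,155), side corner at (222,248). I'll nudge by about 1°.

Emit:
play_rows:
  increments: "-0.0015 0 0.0035 0;0 0 0 0;0 0 0 0;0 0 0 0"

```text
clock: 30.45
position: [0.5504, 0.174, 0.3225]
ee_rot: [-0.09, 0.712, 0.069, 0.693]
ft_force: [-2.1, -1.4, 1.8]
grip_width: 0.115
```

```bash
python3 - <<'E'
from ang import *
import pickle
ang("w18")
for n,b in [("side",(140,230,165,245)),("top",(110,180,220,290))]:
    c=camera(n); cv2.imwrite(f"pics/{n}18.png",cv2.resize(c["img"][b[0]:b[1],b[2]:b[3]],None,fx=6,fy=6,interpolation=cv2.INTER_CUBIC))
lid()
E
```

```text
t 30.45 angle 61.03 deg radius 0.2506 F [-2.1 -1.4  1.8] T [-0.4  0.8  0. ] w 0.115 tilt [-0.024 -0.031] pos [0.5504 0.174  0.3225] j [ 0.21  0.31 -0.78  1.4   0.23  1.56 -0.32]
jaw-plane angle 60.45 bar in tool [-0.0046 -0.0014  0.    ]
[[245.5   42.    59.6 ]
 [263.5   52.    61.7 ]
 [245.5   42.    59.55]
 [250.    31.    60.1 ]] cam angle 60.23
t 30.60 angle 61.03 deg radius 0.2506 F [-2.5 -1.3  1. ] T [-0.4  0.8  0. ] w 0.116 tilt [-0.024 -0.031] pos [0.5504 0.174  0.3224] j [ 0.21  0.31 -0.78  1.4   0.23  1.56 -0.32]
```

View pics/top18.png

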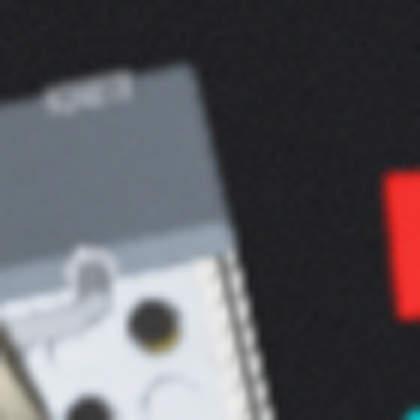

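View pics/w18.png

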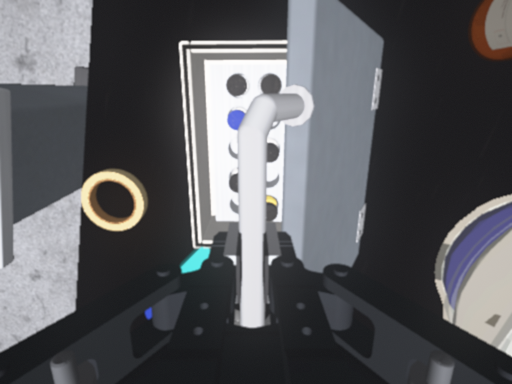

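All estimates now agree on about 60° (jaw plane 60.4, wrist 59.6–60.1, top corner about 60). The hold is steady between readings, and the bar is well inside the pads. Handing in.

```bash
python3 - <<'E'
from lid import *
lid(); print(workorder.hand_in())
E
```

```text
t 30.60 angle 61.03 deg radius 0.2506 F [-2.5 -1.3  1. ] T [-0.4  0.8  0. ] w 0.116 tilt [-0.024 -0.031] pos [0.5504 0.174  0.3224] j [ 0.21  0.31 -0.78  1.4   0.23  1.56 -0.32]
the job is handed in; nothing more can be done
None
```

I put both lid cartons on the single carton one after the other. With the lid clear, I lifted it by its bar and handed the job in at 30.6 s with the gripper still holding it at about 60°.

**Column:** the last wrist check put the top carton at (0.5635, -0.1702) m, yaw -10.6°. The base was at (0.5648, -0.1704) m, yaw -10.1°, so it is about 1 mm and 0.5° off. The side view showed three cartons in a neat column, with the cap, timer and look-alikes apparently undisturbed.

**Lid angle:** the checks did not fully agree:

| Check | Angle |
|---|---|
| Jaw plane | 60.4° |
| Wrist camera, clean rows on the bar | 59.6–60.1° |
| Lid corner in the top view | about 60° |
| Tool position, assuming no slip | 61.0° |

I trust the no-slip figure least. The bar appeared to slide about 6 mm towards the fingertips while lifting, and the tool ended tilted by about 2°. It was still well inside the pads, and the hold was steady (about 3 N at the wrist) at hand-in.

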